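# Pin and R-clip on the counter display tray

### The job

The tilting chocolate tray on the shop counter needs its pivot pin secured. Push the pin fully home in its bracket, then take the R-clip out of the wooden block and press its straight leg down through the cross-hole in the plain end of the pin, bent leg riding over the outside of the pin, until it has snapped over and sits fully home. Feel your way: force neither the pin nor the clip (keep the push under about 25 N), let go of the clip, and leave the goods on the counter where they are.

Things in the scene. Friction and masses are not known exactly. Their poses are not given: they have to be found in the camera images.
- stand: Display stand fixed to the counter, origin on the counter below the pin's middle; x across the pin, y along it, z up. Dark base 120 x 110 mm, two cheeks 36 mm wide, 8 mm thick (outer faces y = -43 and +43 mm, 108 mm high), a steel pin along y through both, its axis 90 mm up; on the +x side a wooden tray of chocolates (x 20 to 150 mm, 100 mm wide, up to 150 mm high).
- seat (a point): Point of the stand where the centre of the pin's cross-hole lies once the pin is home: on the pin's axis, 90 mm above the counter, 55 mm along +y from the stand's middle, 12 mm outside the +y cheek. Axes as the stand's: y runs along the pin from its head to its cross-hole end, z up.
- pin (a joint): How far the pin is slid along the stand's +y (m): 0 = furthest out, 0.022 = home (hard stop); starts at 0 to 0.006, about 3 N of friction. Pin 20 mm in diameter, its head (-y end) 26 mm across and 8 mm thick. Its cross-hole hides in the +y cheek until the pin is home.
- pin_end (a point): Centre of the pin's plain +y end, 17 mm past the cross-hole's middle. The cross-hole is 6.6 mm square, straight through, roughly vertical: the pin also turns stiffly (0.04 N m) up to 0.6 rad either way and starts off upright by an unknown angle: the hole's upper mouth, 10 mm above the axis, then lies up to 6 mm to one side (along the stand's x) of 'seat'. A leg in the hole turns the pin with it.
- pin_face (a point): Centre of the outer (-y) flat face of the pin's 26 mm head, 90 mm above the counter, where the pin is pushed. Axes as the stand's. It moves with the pin; at home it lies 106 mm from 'seat' along -y.
- clip_grip (a point): Centre of the R-clip's black grip head (26 mm along x, 18 along y, 30 high), the place to grip. z up, legs along -z; x from straight to bent leg. Under it a 12 mm square shoulder, lower face 27 mm below this point. Seated, the shoulder rests on the pin: this point is then 37 mm straight above 'seat', clip upright, its x along the stand's x, either way round. Mass 70 to 120 g.
- leg_tip (a point): Square-cut end of the clip's straight leg (round wire, 5 mm), 68.5 mm below clip_grip on the head's axis. Axes as clip_grip.
- clip_mid (a point): Point on the clip's straight leg 37 mm below clip_grip, at the middle of the length that fills the cross-hole when fully home: it then lies at 'seat'. The released clip may lean about the pin by up to 0.3 rad with the pin's play, which is fine. Axes as clip_grip.
- clip_spring (a joint): Angle (rad) by which the bent leg is sprung outwards: 0 relaxed, as parked and as snapped over the pin; about 0.06 riding over it. Preloaded: riding over takes 10 to 20 N of downward push, hardest some 8 mm short of home. Same 5 mm wire; centre line at x = 14.5 mm from 27 to 36 mm below clip_grip, in to x = 11 mm 43 mm below, flared to x = 15 mm at 52 mm below.
- block: Brown wooden block fixed to the counter, 50 mm high, x -30 to 40 mm, y -25 to 25 mm about its origin (counter level, under the clip). The clip stands in its pocket (30 x 8 mm) legs down, shoulder on the block's top, head centre 77 mm above the counter; lift it straight up 50 mm to clear. Its x is the clip's x, z up.
- clip: The whole R-clip; origin and axes the same as clip_grip.
- giftbox_mid (a point): Centre of a loose flat gift box 100 x 70 x 28 mm, bystander.
- barbox_mid (a point): Centre of a loose box 85 x 140 x 35 mm, bystander.
- smallbox_mid (a point): Centre of a loose box 60 x 60 x 40 mm, bystander.
- tin: Loose round tin, 75 mm across, 44 mm high, origin under its centre, bystander.
- jar: Loose jar, 60 mm across, 85 mm high, origin under its centre, bystander.
- screwdriver_grip (a point): Handle of a loose screwdriver lying on the counter, bystander.

How it is judged:
By the outcome, as a careful person would: the job done as asked, in the order asked, and still so for the second after the job is handed in, with the robot touching nothing.
It also fails if it takes over 72 s, if anything falls off the work surface, if the arm or the gripper's body presses on something with over 40 N, if the wrist force passes 120 N, or if a joint passes its speed limit or range.

### The arm

A 7-joint arm with a two-finger parallel gripper is mounted at the origin on the work surface. World frame = base frame: x ahead of the robot, y to its left, z up, the work surface at z = 0. Lengths are in mm, angles in degrees, forces in N, time in s.
With the tool pointing down it reaches from about 400 to 900 mm from the base axis. Payload 5.5 kg.
Tool frame: the origin (TCP) lies at the very end of the fingers, on their centre line; the grasp point (between the pads) lies 19 mm behind it (arm.grip_depth is the distance from the TCP to the grasp point, in mm); z points along the fingers, y is the line along which they close (so a half turn about z gives the same grasp; the last joint's range is limited). The gripper opens to 85 mm and grips with 20 to 120 N. Pads are 22 mm wide; open, the fingers measure 114 mm over their backs; the gripper's body (76 mm by 85 mm) begins 54 mm behind the grasp point. The pads swing forward as they close: fully open they stand 13 mm farther back than shut.
Start: joints at [84.465, 28.699, -24.465, 88.831, 12.651, 65.22, -12.049], TCP at [228.889, -608.366, 231.31] pointing down, gripper open.
Joint ranges: [-164.97, 164.97], [-17.58, 116.51], [-87.97, 89.64], [11.32, 138.91], [-80.73, 260.73], [10.89, 115.49], [-147.41, 147.41]. Speed limits (degrees/s): [147.25, 147.25, 180, 180, 180, 180, 180].

### API

Orientations are given as [roll, pitch, yaw] about the fixed x, y, z axes, in that order (R = Rz(yaw) Ry(pitch) Rx(roll)).
In Python, from cell import arm gives the robot as it stands. The module is installed in compiled form; this text tells all that it offers. Calls block until the motion is done:
- arm.move_ptp(position, orientation): joint-space move of the TCP to a pose.
- arm.move_straight(position, max_speed=150, orientation=None, guard=None): straight line of the TCP; orientation=None keeps the orientation; max_speed is the mean speed in mm/s. With guard (N) it stops when the force on the tool has changed by that much, and returns True; else False.
- arm.set_joints(angles): joint-space move.
- arm.grip(opening, squeeze=None): finger opening in mm; squeeze is the grip in N (None keeps the last); returns when the fingers have stopped.
- arm.wait(seconds).
- arm.inverse_kinematics(position, orientation): joint angles nearest the present ones, or None.
- arm.read_state(): the state.
- arm.capture(name): name is "side" or "top" or "wrist"; returns a dict with "frame" (384x512x3 uint8, blue, green, red), "fx", "fy", "cx", "cy" (pixels), "R" (3x3) and "t" (3): a world point X has camera coordinates R X + t. Camera axes: x right, y down, z forward; pixel columns grow to the right and rows downward; lengths in mm; the calibration is good to about 2 mm. A picture is of the moment at which its call begins. There is no depth.
A pose or a line that the arm cannot do raises arm.IKError and nothing moves.
- arm.close_job(): hands the job in; it is judged then, once.
The state is a dict: "time_s": time; "qpos": joint angles; "joint_velocities": joint speeds; "effort": joint torques, N m; "tool_pos": TCP position; "orientation": TCP orientation; "contact_force": force on the tool from outside, world axes, zero at the start; "ft_torque": the same for the moment, N m; "gripper_width": finger opening in mm; "grip_force": force on a finger pad.
Only numpy, scipy, OpenCV 4.12 (cv2) and the standard library are available. Lean on these libraries where they do the work, as an engineer would, in place of code of your own. Each camera call takes 0.05 s, during which the arm holds its last target. There are 200 camera calls.

## Working session

There is one attempt and no reset: what is moved stays moved. The work goes in short steps, each a Python script; the robot and the scene stay as the last script left them, time stands still between calls to the robot, and variables do not carry over. Pictures are saved under pics/ and viewed, at most 10 in all, crops included, and the job is handed in when it is done.

```bash
mkdir -p pics; python3 - <<'E'
from cell import arm
import cv2,pickle
d={}
for n in("side","top","wrist"):
    c=arm.capture(n); d[n]=c; print(n,c["fx"],c["fy"],c["cx"],c["cy"],c["R"],c["t"])
pickle.dump(d,open("c0.pkl","wb"))
import numpy as np
im=np.hstack([d["top"]["frame"],d["side"]["frame"]]);cv2.imwrite("pics/a.png",cv2.resize(d["top"]["frame"],(800,600)));cv2.imwrite("pics/b.png",cv2.resize(d["side"]["frame"],(800,600)))
print(arm.read_state())
E
```

```text
side 471.89949776479517 471.89949776479517 255.10941611170924 206.22877115646335 [[-0.99451094 -0.10412511  0.01029372]
 [-0.06568333  0.54469718 -0.83605662]
 [ 0.08144753 -0.83214358 -0.54854659]] [ 541.4152062    87.6925579  1436.68260221]
top 469.9410034938369 469.9410034938369 258.39911536759143 194.49166070948095 [[ 0.00318622 -0.99998396  0.00468225]
 [-0.99650803 -0.00356575 -0.08342081]
 [ 0.08343617 -0.00440011 -0.99650341]] [  76.79493564  542.6063567  1245.08976323]
wrist 320.7320693119093 320.7320693119093 257.6645224146326 191.32873723446366 [[ 0.35224933 -0.9359042  -0.00193068]
 [-0.9021668  -0.34009894  0.26538232]
 [-0.24902905 -0.09173895 -0.96414133]] [-649.29619176  -34.69461242  378.68576933]
{'time_s': 0.15, 'qpos': array([ 84.46468348,  28.74284867, -24.45589749,  88.87794337,
        12.65095334,  65.22003613, -12.04844544]), 'joint_velocities': array([-0.04795909, -0.12888135, -0.00503143, -0.20690543,  0.02080182,
       -0.01231141,  0.03023461]), 'effort': array([-6.84174331e-03, -5.70038259e+01, -5.82540348e+00, -2.81285101e+01,
        1.06732920e-02,  7.77446665e-03,  3.53051519e-05]), 'tool_pos': array([ 228.64623646, -607.87956662,  230.48146273]), 'orientation': array([-1.79912291e+02, -3.59093447e-03,  2.06191231e+01]), 'contact_force': array([ 0.35561416, -0.69443581,  0.18036991]), 'ft_torque': array([-0.0390161 , -0.0114958 , -0.02850659]), 'grip_force': 0.0, 'gripper_width': 85.55225671521345}
```

View pics/a.png

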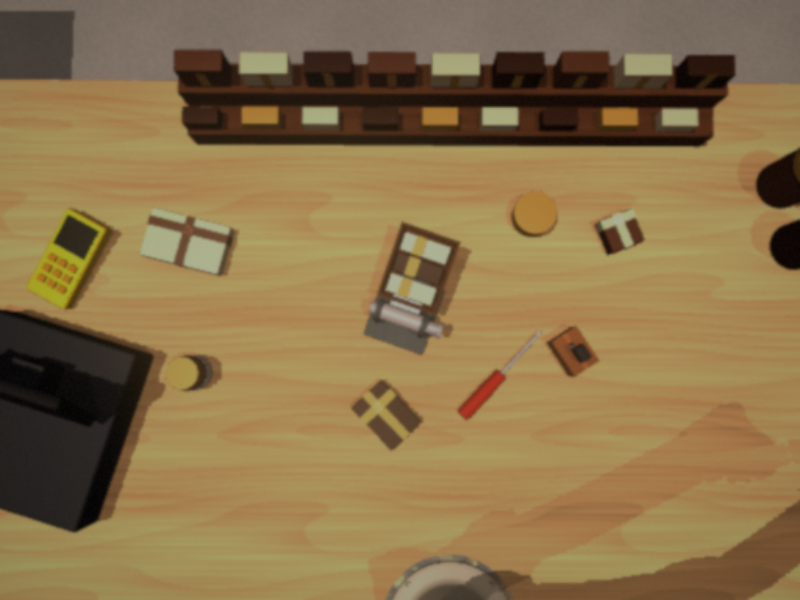

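View pics/b.png

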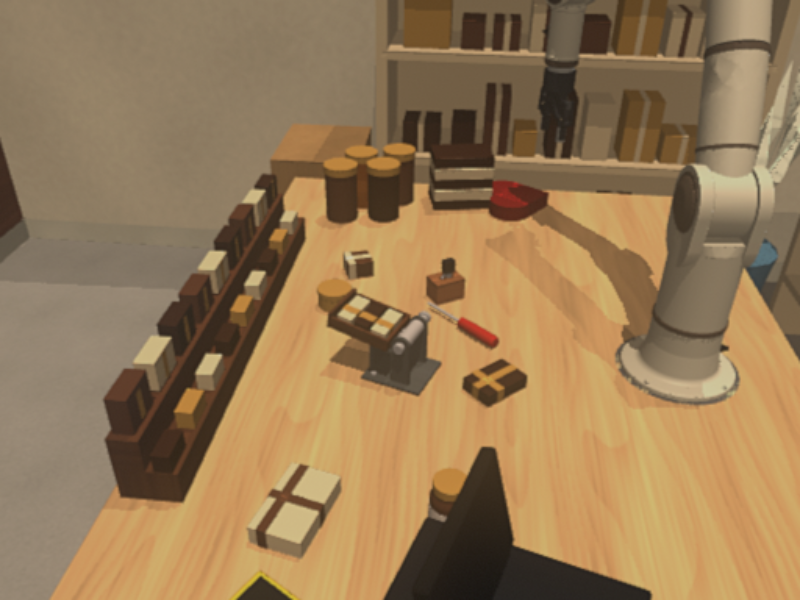

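The top view (800x600) shows the stand at about (405,320). The tray lies up-right of it and the pin runs from (370,300) to the head at (440,330). The block with the clip is at about (573,350), and the screwdriver lies between them. The side view agrees, with the plain pin end at (405,345) facing that camera. Next I'll take close views with the wrist camera.

```bash
cat >h.py <<'E'
from cell import arm
import cv2,pickle,numpy as np
from scipy.spatial.transform import Rotation as Ro
def ray(c,u,v):
    R=np.array(c["R"]);C=-R.T@np.array(c["t"]);d=R.T@np.array([(u-c["cx"])/c["fx"],(v-c["cy"])/c["fy"],1]);return C,d
def onz(c,u,v,z):
    C,d=ray(c,u,v);return C+d*(z-C[2])/d[2]
def proj(c,X):
    p=np.array(c["R"])@np.array(X)+np.array(c["t"]);return np.array([c["fx"]*p[0]/p[2]+c["cx"],c["fy"]*p[1]/p[2]+c["cy"]])
def tri(obs): # list of (c,u,v): least squares ray crossing
    A=np.zeros((3,3));b=np.zeros(3)
    for c,u,v in obs:
        C,d=ray(c,u,v);d=d/np.linalg.norm(d);P=np.eye(3)-np.outer(d,d);A+=P;b+=P@C
    return np.linalg.solve(A,b)
E
python3 - <<'E'
from h import *
d=pickle.load(open("c0.pkl","rb"));t=d["top"];k=.64
for n,u,v,z in[("pinL",372,301,90),("pinR",440,330,90),("clip",581,352,92),("base1",366,345,4),("base2",424,353,4),("jar",185,373,85),("blkcorner",574,375,50)]: print(n,onz(t,u*k,v*k,z).round(0))
w=d["wrist"];R=np.array(w["R"]);C=-R.T@np.array(w["t"])
s=[228.646,-607.88,230.48];T=Ro.from_euler("xyz",[-179.912,0,20.619],degrees=True).as_matrix()
print("cam in tool",T.T@(C-s),"camR in tool",T.T@R.T)
E
```

```text
pinL [541. 131.  90.]
pinR [494.  20.  90.]
clip [ 459. -209.   92.]
base1 [472. 144.   4.]
base2 [458.  43.   4.]
jar [423. 434.  85.]
blkcorner [ 421. -207.   50.]
cam in tool [  67.18075563    0.33258608 -142.58103002] camR in tool [[ 1.04659151e-04 -9.64143064e-01 -2.65383010e-01]
 [ 9.99999917e-01  2.05678231e-04 -3.52863948e-04]
 [ 3.94794836e-04 -2.65382951e-01  9.64143005e-01]]
```

```bash
python3 - <<'E'
from h import *
def view(n,p,yaw):
    arm.move_ptp(p,[180,0,yaw]);arm.wait(.2);c=arm.capture("wrist");pickle.dump(c,open(n+".pkl","wb"));return c["frame"]
a=view("k1",[470,-205,190],0)
b=view("s1",[530,75,250],-23)
print(arm.read_state()["time_s"])
cv2.imwrite("pics/c.png",cv2.resize(a,(800,600),interpolation=cv2.INTER_CUBIC));cv2.imwrite("pics/d.png",cv2.resize(b,(800,600),interpolation=cv2.INTER_CUBIC))
E
```

```text
3.5
```

View pics/c.png

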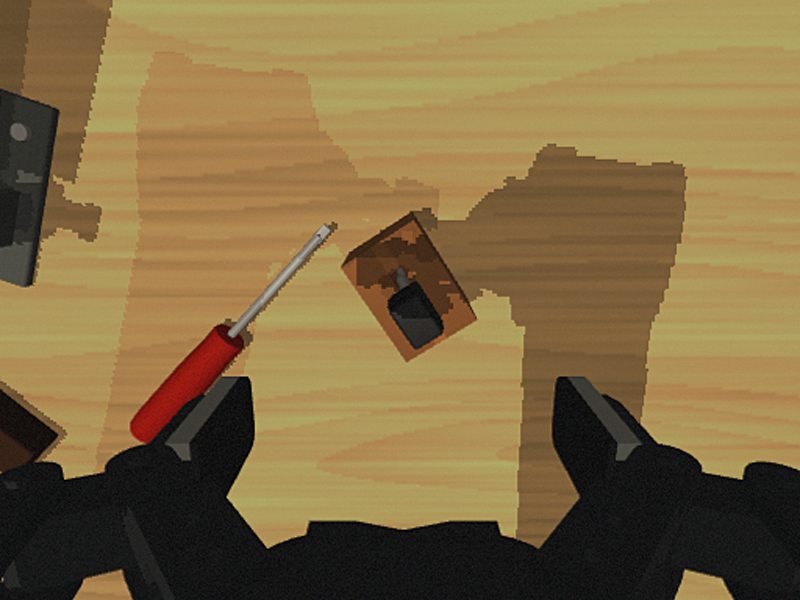

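View pics/d.png

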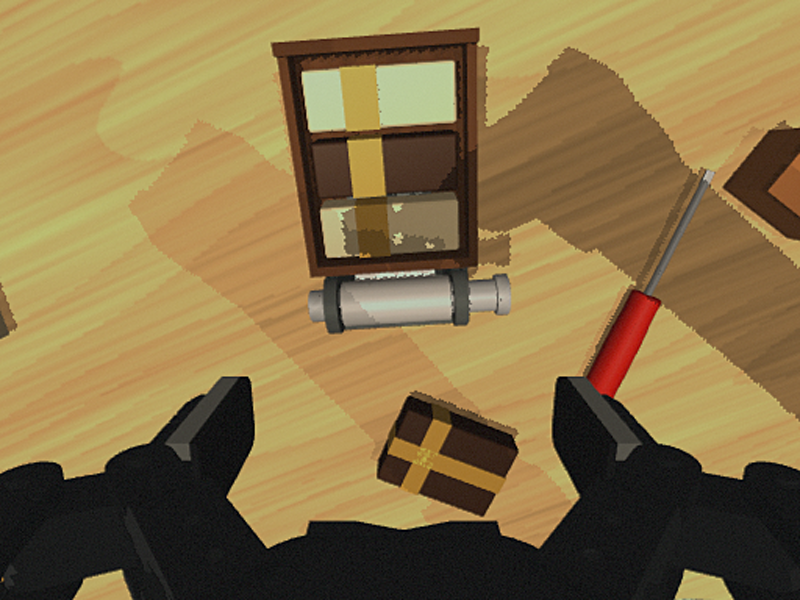

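```bash
python3 - <<'E'
from h import *
a=pickle.load(open("k1.pkl","rb"))["frame"];b=pickle.load(open("s1.pkl","rb"))["frame"]
A=cv2.convertScaleAbs(a[130:235,210:310],alpha=1.8);B=cv2.convertScaleAbs(b[165:220,190:335],alpha=1.6)
A=cv2.resize(A,None,fx=4,fy=4,interpolation=cv2.INTER_NEAREST)[:330];B=cv2.resize(B,None,fx=5,fy=5,interpolation=cv2.INTER_NEAREST)
o=np.zeros((600,800,3),np.uint8);o[:A.shape[0],:A.shape[1]]=A;o[325:325+B.shape[0],:B.shape[1]]=B[:275]
cv2.imwrite("pics/e.png",o)
E
```

```text
(no output)
```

View pics/e.png

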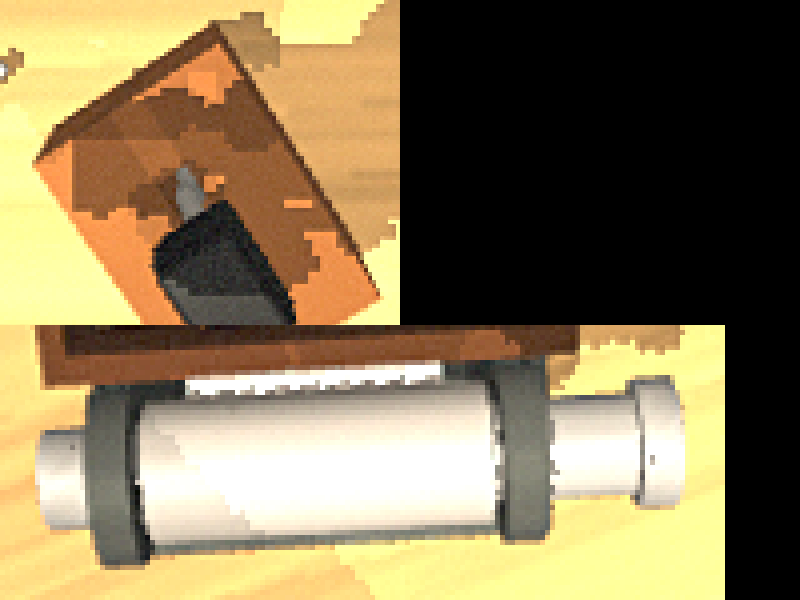

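```bash
python3 - <<'E'
from h import *
k=pickle.load(open("k1.pkl","rb"));s=pickle.load(open("s1.pkl","rb"))
P=[onz(k,u,v,50)[:2] for u,v in[(219.5,170),(266.2,140.5),(305,204.5),(261,230)]]
n=np.linalg.norm
print("block",np.round(P,1),[round(n(P[i]-P[(i+1)%4]),1) for i in range(4)])
x=(P[0]-P[3])+(P[1]-P[2]);x/=n(x);y=np.array([-x[1],x[0]]);c=np.mean(P,0)
print("yaw",np.degrees(np.arctan2(x[1],x[0])),"origin",c-5*x)
q=lambda u,v,z:onz(s,190+u/5,165+(v-325)/5,z)[:2]
a=q(61,479,90);b=q(595,448,90);d=(a-b)/n(a-b);print("yhat",d,"stand yaw",np.degrees(np.arctan2(d[1],d[0]))-90)
e=q(37,480,90);f=q(685,442,90);L=q(94,470,108);Rr=q(549,450,108)
print("len",(e-f)@d,"cheeks",(L-Rr)@d)
m=b+d*(((L+Rr)/2-b)@d);print("mid",m,"plain end y",(e-m)@d,"head y",(f-m)@d,"seat",m+55*d)
E
```

```text
block [[ 479.2 -172. ]
 [ 505.5 -213.8]
 [ 446.6 -250. ]
 [ 421.4 -209.3]] [np.float64(49.3), np.float64(69.1), np.float64(47.8), np.float64(68.8)]
yaw 32.214421882838565 origin [ 458.96964592 -213.93336227]
yhat [0.33714067 0.94145428] stand yaw -19.702763742162887
len 127.00229713963522 cheeks 83.79989304911007
mid [515.08807297  82.36159713] plain end y 56.40715057719972 head y -70.59514656243549 seat [533.63080989 134.14158272]
```

```bash
cat >>h.py <<'E'
M=np.array([515.1,82.4]);D=np.array([.33714,.94145]);X=np.array([.94145,-.33714]);YAW=-19.7
def st(x,y,z): return [*(M+x*X+y*D),z]
E
python3 - <<'E'
from h import *
for y in(YAW-90,YAW+90):
    q=arm.inverse_kinematics(st(0,-104,84),[180,0,y]);print(y,None if q is None else np.round(q))
    if q is not None: Y=y;break
arm.move_ptp(st(0,-104,200),[180,0,Y]);arm.grip(0,60)
arm.move_straight(st(0,-104,84),200)
arm.wait(.1);f0=arm.read_state()["contact_force"]
r=arm.move_straight(st(0,-50,84),15,guard=10)
s=arm.read_state();p=s["tool_pos"][:2]-M
print(r,p@X,p@D,s["tool_pos"],s["contact_force"]-f0,s["time_s"])
E
```

```text
-109.7 [ -57.   53.   78.  122.  -61.   62. -146.]
True -0.4017044417317772 -60.75519875635383 [494.23862995  25.33696271  83.5147814 ] [ 0.65880894  0.84041601 -0.25400771] 11.5333
```

```bash
python3 - <<'E'
from h import *
s=arm.read_state();f0=s["contact_force"]
r=arm.move_straight(st(0,-45,84),8,guard=14)
s=arm.read_state();p=s["tool_pos"][:2]-M
print(r,p@D,s["contact_force"]-f0)
arm.move_straight(st(0,-75,84),150)
arm.move_straight(st(0,-85,200),250);arm.grip(85)
# view: camera ~ above seat
arm.move_ptp(st(-45,55,215),[180,0,YAW]);arm.wait(.2)
c=arm.capture("wrist");pickle.dump(c,open("s2.pkl","wb"));Rm=np.array(c["R"]);print("cam",-Rm.T@c["t"],proj(c,st(0,55,100)),arm.read_state()["time_s"])
u,v=proj(c,st(0,30,100)).astype(int)
f=cv2.convertScaleAbs(c["frame"][v-60:v+60,max(0,u-80):u+80],alpha=1.5);print(v-60,max(0,u-80))
cv2.imwrite("pics/f.png",cv2.resize(f,None,fx=5,fy=5,interpolation=cv2.INTER_NEAREST))
E
```

```text
True -60.87357244318697 [-1.13247732 -0.41434115  0.17888301]
cam [554.6969533  126.22393024 357.56017933] [257.06983441 132.38347611] 17.6083
72 208
```

View pics/f.png

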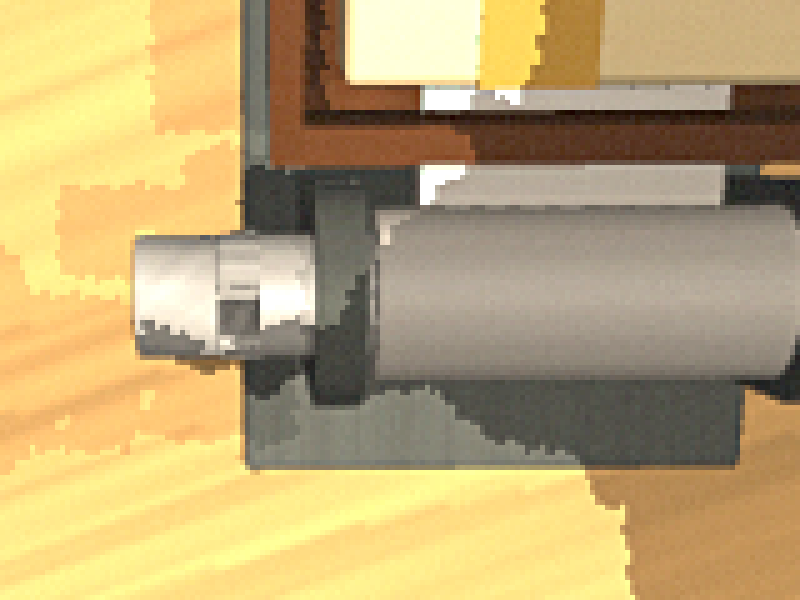

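```bash
python3 - <<'E'
from h import *
c=pickle.load(open("s2.pkl","rb"))
q=lambda u,v,z:onz(c,208+u/5,72+v/5,z)[:2]
s=q(238,296.5,90);e=q(133,296.5,90);e2=q(760,292,90);m=q(238,317,99)
print("seat",s,"stand coords",(s-M)@X,(s-M)@D,"end",(e-M)@D,(e-M)@X,"sleeve",(e2-M)@X,(e2-M)@D,"mouth",(m-M)@X,(m-M)@D)
for yaw in(32.2,212.2):
    for seed in(0,):
        for z in (62,110,200):
            k=arm.inverse_kinematics([459,-214,z],[180,0,yaw]);print(yaw,z,None if k is None else np.round(k))
for yaw in(YAW,YAW+180):
    k=arm.inverse_kinematics([*s,120],[180,0,yaw]);print(yaw,None if k is None else np.round(k))
print(np.round(arm.read_state()["qpos"]))
E
```

```text
seat [534.06169087 135.32998293] stand coords 0.006669426385083589 56.22367689188942 end 73.50350050870728 0.00929884766281257 sleeve 0.723652962635386 -29.630547275545325 mouth -2.4633342442517945 56.175243957154585
32.2 62 [-14.  34.  45. 118. -36.  42.  -3.]
32.2 110 [-18.  30.  50. 117. -31.  47.  -7.]
32.2 200 [-26.  23.  59. 113. -24.  57. -13.]
212.2 62 [ 76.  55. -75. 115.  62.  64.  94.]
212.2 110 [ 77.  47. -75. 114.  52.  63. 100.]
212.2 200 [ 79.  34. -74. 110.  36.  65. 112.]
-19.7 [-64.  42.  65. 111. -46.  58. -87.]
160.3 [ 12.  30. -37. 108.  23.  50.  34.]
[-77.  35.  78. 112. -38.  66. -93.]
```

```bash
python3 - <<'E'
from h import *
O=[180,0,212.2];p=[459,-214]
arm.move_ptp([*p,170],O);arm.grip(40,60)
arm.move_straight([*p,63],120,guard=8)
arm.wait(.1);f0=arm.read_state()["contact_force"]
arm.grip(10,60);s=arm.read_state();print(s["gripper_width"],s["grip_force"],s["contact_force"]-f0,s["tool_pos"],s["orientation"])
r=arm.move_straight([*p,125],80,guard=15)
arm.wait(.2);s=arm.read_state();print(r,s["gripper_width"],s["contact_force"]-f0,s["tool_pos"],s["time_s"])
c=arm.capture("wrist");pickle.dump(c,open("g1.pkl","wb"))
u,v=proj(c,s["tool_pos"]-[0,0,30]);print(u,v)
f=cv2.convertScaleAbs(c["frame"],alpha=1.6)[100:384,130:390];cv2.imwrite("pics/g.png",cv2.resize(f,None,fx=2.1,fy=2.1,interpolation=cv2.INTER_NEAREST))
E
```

```text
16.932801959443225 58.59258234500885 [-1.49182283 -0.12470151  6.1828505 ] [ 459.27057392 -214.14956054   63.53825553] [-1.79954195e+02  5.46096637e-03 -1.47801558e+02]
False 16.985659166222334 [-0.71508594 -0.41549996 -0.69858829] [ 458.72728902 -213.83699289  124.54603414] 23.6583
258.20907984049023 224.16421567654942
```

View pics/g.png

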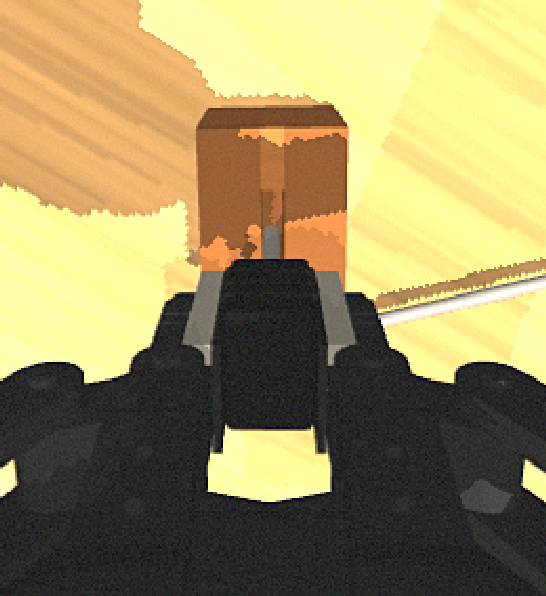

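```bash
cat >>h.py <<'E'
def pose():
    s=arm.read_state();return np.array(s["tool_pos"]),Ro.from_euler("xyz",s["orientation"],degrees=True).as_matrix()
# wrist camera in tool frame (from the start picture)
CT=np.array([67.18,.33,-142.58])
E
python3 - <<'E'
from h import *
c=pickle.load(open("g1.pkl","rb"));f=c["frame"].astype(int)
print("pred axis",[proj(c,np.add(pose()[0],pose()[1]@[x,0,55])).round(1) for x in(-2.5,0,2.5)])
g=f[200:228,245:276];sat=g.max(2)-g.min(2)
for r in range(28): print(200+r,' '.join('%3d'%v if s<22 else ' . ' for v,s in zip(g[r].max(1),sat[r])))
E
```

```text
pred axis [array([258.1, 214. ]), array([258.1, 210.3]), array([258.1, 206.7])]
200  .   .   .   .   .   .   .   .   .   .   .   .   .   .   .   .   .   .   .   .   .   .   .   .   .   .   .   .   .   .   . 
201  .   .   .   .   .   .   .   .   .   .   .   .   .   .   .   .   .   .   .   .   .   .   .   .   .   .   .   .   .   .   . 
202  .   .   .   .   .   .   .   .   .   .   .   .   .   .   .   .   .   .   .   .   .   .   .   .   .   .   .   .   .   .   . 
203  .   .   .   .   .   .   .   .   .   .   .   .   .   .   .   .   .   .   .   .   .   .   .   .   .   .   .   .   .   .   . 
204  .   .   .   .   .   .   .   .   .   .   .   .   .   .   .   .   .   .   .   .   .   .   .   .   .   .   .   .   .   .   . 
205  .   .   .   .   .   .   .   .   .   .   .   .   .   .   .   .   .   .   .   .   .   .   .   .   .   .   .   .   .   .   . 
206  .   .   .   .   .   .   .   .   .   .   .   .   .   .   .   .   .   .   .   .   .   .   .   .   .   .   .   .   .   .   . 
207  .   .   .   .   .   .   .   .   .   .   .   .   .   79  78  .   .   .   .   .   .   .   .   .   .   .   .   .   .   .  
[... 1863 characters left out ...]
  74  72  .   .   .   .   .   .   .   .   .   .   .   .   . 
223  18  15  20  27  16  17  18  16  16  18  18  10  12  10   9  13   5  17  16  16  25  19  17  19  21  19   8  12  12  29  . 
224  24  13  18  15  20  21  26  12  20  15  24  22  28  27  23  26  17  15  18  20  23  21  19  16  16  21  20  18  21  20  15
225  24  18  26  18  22  17  25  26  16  25  21  28  21  21  14  27  16  21  14  25  23  20  23  19  16  26  17  20  14  19  13
226  17  25  13  16  24  27  20  23  21  23  22  17  27  27  23  25  27  13  23  22  19  21  19  16  15  26  19  17  25  20  19
227  22  24  19  22  26  18  21  15  29  24  15  26  16  18  21  19  22  16  25  26  22  16  22  24  21  26  19  24  27  21  19
```

Picture g shows the clip held, with the straight leg tip at about (273,228) in the crop. By the mask its columns are 255–262 and its top row is 207, so it sits on the tool axis to within 0.3 mm. Next I'll hover it over the pin.

```bash
python3 - <<'E'
from h import *
S=[534.06,135.33]
arm.move_straight([459,-214,200],200)
arm.move_ptp([*S,230],[180,0,160.5]);arm.move_straight([*S,180],150);arm.wait(.25)
c=arm.capture("wrist");p,T=pose();c["p"]=p;c["T"]=T;pickle.dump(c,open("g2.pkl","wb"));print(p,arm.read_state()["time_s"],arm.read_state()["contact_force"])
print("tip",proj(c,p+T@[0,0,55]),"seat mouth upright",proj(c,[*S,100]))
f=cv2.convertScaleAbs(c["frame"],alpha=1.6)[140:240,190:323];cv2.imwrite("pics/i.png",cv2.resize(f,None,fx=6,fy=6,interpolation=cv2.INTER_NEAREST))
E
```

```text
[534.58500734 135.50647199 180.82669569] 26.3583 [ 0.85610907  0.54440736 -0.34310508]
tip [257.86803145 209.46382381] seat mouth upright [257.31081964 197.41405357]
```

View pics/i.png

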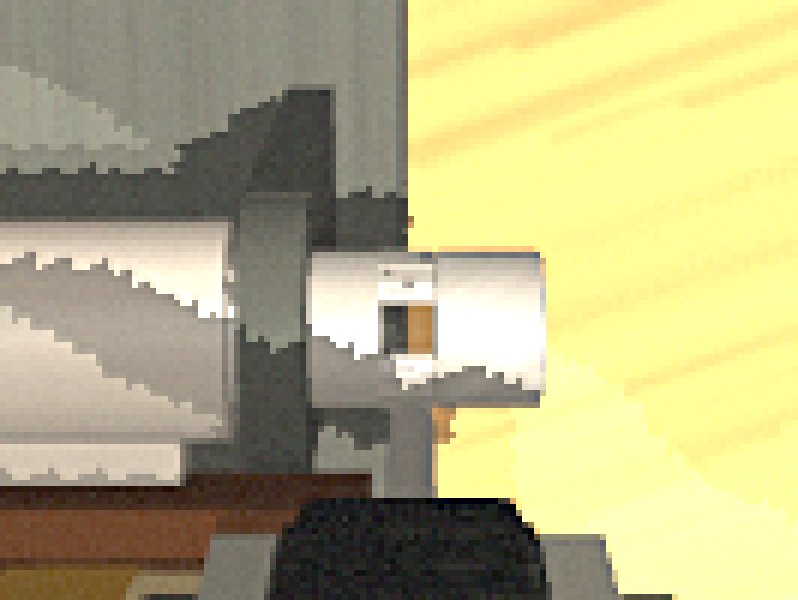

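```bash
python3 - <<'E'
from h import *
c=pickle.load(open("g2.pkl","rb"));p,T=c["p"],c["T"]
A=onz(c,257.3,194.25,90);e=onz(c,544/6+189.5,194.25,90)
print("axis",A,"stand",(A[:2]-M)@X,(A[:2]-M)@D,"end",(e[:2]-M)@D,(e[:2]-M)@X)
t=p+T@[0,0,55];print("tip world",t,(t[:2]-M)@X,(t[:2]-M)@D,"top px",proj(c,p+T@[2.5,0,55]),proj(c,p+T@[2.5,0,40]))
lp=onz(c,258.0,209,t[2]);print("leg seen y",(lp[:2]-M)@D)
s=np.mean([arm.read_state()["tool_pos"] for _ in range(5)],0);print("now",s)
f=c["frame"][200:216,250:266].max(2);print(f)
E
```

```text
axis [534.49405744 135.16249125  90.        ] stand 0.47018907762950385 56.21175991658964 end 73.53097636481978 0.41218687577244834
tip world [534.66482133 135.51251161 125.82675393] 0.5129488726055248 56.598857916487404 top px [257.8686434  205.79923115] [257.88412634 213.47065862]
leg seen y 56.6833957744043
now [534.58500734 135.50647199 180.82669569]
[[ 94  94  94 104 109  98 211 216 212 213 219 228 159 163 172 173]
 [ 95  96  96 102 108  98 158 157 148 201 209 219 154 164 163 166]
 [ 93  93  94  94  95  88 168 178 174 173 155 149 117 153  94  77]
 [ 91  90  92  89  85  84  74 153 149 149 154  92  70  79  84  86]
 [ 89  86  85  93  90  90  84 153  94  78  85  88  79  84  85  87]
 [ 85  84  87  91  92  92  90  88  86  89  90  91  83  81  85  87]
 [ 87  87  86  80  78  76  76  79  76  78  76  76  76  79  81  81]
 [ 78  77  75  79  80  82  80  77  73  75  78  78  95  79  74  71]
 [ 46  44  46  51  56  77  78  75  76  73  68  81 131 119 112 106]
 [ 45  44  49  46  44  70  76  76  74  72  72  66 126 128 122 135]
 [ 48  49  46  49  52  72  73  77  74  74  73  65 103 122 115 222]
 [ 50  48  53  50  48  73  74  75  73  74  69  66  89 119 110 202]
 [ 47  45  51  46  50  72  77  76  77  75  72  68  87 114 105 116]
 [ 46  48  54  59  59  73  76  74  74  75  71  65  93 132 123 206]
 [ 54  51  85  91  81  73  74  73  74  69  73  63 132 217 216 204]
 [ 88  88  87  89  80  70  74  77  79  74  71  62 125 208 212 210]]
```

```bash
cat >>h.py <<'E'
TU=Ro.from_euler("xyz",[180,0,160.5],degrees=True)
ys=np.array([D[0],D[1],0])
def target(r,tilt,dx,dy,ax=.3,ay=56.15,ex=-.2,zt=55.):
    """TCP pose with the leg tip at radius r above the pin axis; tilt (deg) of the leg about the pin, + = top towards stand +x"""
    T=Ro.from_rotvec(np.radians(tilt)*ys)*TU
    A=np.array(st(ax,ay,90.));xt=T.apply([-1,0,0])
    return A+T.apply([-ex,0,-(r+zt)])+dx*xt+dy*ys, T.as_euler("xyz",degrees=True)
def radial(tilt,ax=.3,ay=56.15,zt=55.):
    T=Ro.from_rotvec(np.radians(tilt)*ys)*TU
    d=pose()[0]-np.array(st(ax,ay,90.));b=T.inv().apply(d);return -b[2]-zt,-b[0],d@ys
def settle(p,o,off,n=2):
    for _ in range(n):
        arm.move_straight(p+off,60,orientation=o);arm.wait(.15);off=off+(p-pose()[0])
    return off
E
python3 - <<'E'
from h import *
t=-16.2
p,o=target(20,t,0,0)
arm.move_straight(p,60,orientation=o);arm.wait(.1);off=p-pose()[0]
found=False
for dx,dy in[(0,0),(.7,0),(-.7,0),(0,.7),(0,-.7)]:
    p,o=target(12.5,t,dx,dy);off=settle(p,o,off,2 if (dx,dy)==(0,0) else 1)
    f0=arm.read_state()["contact_force"]
    q,_=target(-1,t,dx,dy);g=arm.move_straight(q+off,20,guard=5,orientation=o)
    s=arm.read_state();print(dx,dy,off.round(2),g,np.round(radial(t),2),(s["contact_force"]-f0).round(1),round(s["time_s"],1))
    if radial(t)[0]<6: break
    arm.move_straight(p+off,60,orientation=o)
np.save("off.npy",off)
E
```

```text
0 0 [ 0.    0.01 -0.07] False [-1.04 -0.27  0.15] [-1.  -0.5  0.8] 28.7
```

```bash
python3 - <<'E'
from h import *
off=np.load("off.npy");arm.grip(10,90)
for t in(-8,0):
    p,o=target(-1.,t,0,0);arm.move_straight(p+off,40,orientation=o)
arm.wait(.15);s=arm.read_state();f0=s["contact_force"];print(np.round(radial(0),2),f0.round(1))
for r,v,g in[(-12,25,12),(-30.5,15,23)]:
    p,o=target(r,0,0,0);h=arm.move_straight(p+off,v,guard=g,orientation=o)
    s=arm.read_state();print(h,np.round(radial(0),2),(s["contact_force"]-f0).round(1),round(s["gripper_width"],2),round(s["time_s"],1))
    if h: break
E
```

```text
[-1.18 -1.33  0.1 ] [-0.2 -0.6 -1.2]
False [-12.37  -0.46  -0.06] [-1.4  0.8 -1.4] 16.88 30.4
False [-3.079e+01 -2.300e-01  1.000e-02] [-1.2  0.9 -0.2] 16.45 31.8
```

```bash
python3 - <<'E'
from h import *
off=np.load("off.npy");f0=arm.read_state()["contact_force"]
p,o=target(-34,0,0,0);h=arm.move_straight(p+off,8,guard=10,orientation=o)
s=arm.read_state();print(h,np.round(radial(0),2),(s["contact_force"]-f0).round(1),round(s["gripper_width"],2),round(s["time_s"],1))
c=arm.capture("wrist");d=arm.capture("side")
f=cv2.convertScaleAbs(c["frame"],alpha=1.6)[120:330,150:366];u,v=proj(d,st(0,56,110)).astype(int)
g=cv2.convertScaleAbs(d["frame"],alpha=1.4)[v-40:v+40,u-40:u+40]
o=np.hstack([cv2.resize(f,(432,420)),cv2.resize(g,(360,420),interpolation=cv2.INTER_CUBIC)]);cv2.imwrite("pics/j.png",o)
E
```

```text
True [-31.7   -0.24   0.15] [-0.  0.  9.] 16.29 32.1
```

View pics/j.png

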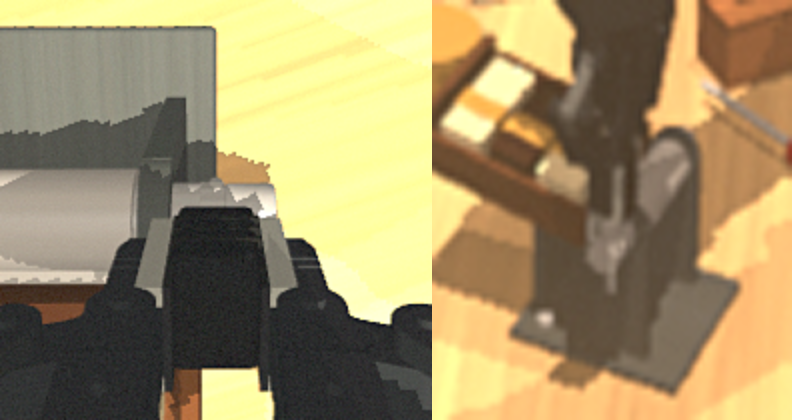

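Picture j, left, shows the grip head right over the pin end. On the right, the leg shows below the pin at about (612,280). The tool stopped on contact at a tip depth of 31.7 mm, against 31.5 expected. I'll release, then check the height by touching the head's top lightly.

```bash
python3 - <<'E'
from h import *
off=np.load("off.npy")
arm.grip(40,90);arm.wait(.2)
p,o=target(20,0,0,0);print(arm.move_straight(p+off,80,guard=8,orientation=o))
arm.grip(0,60);arm.wait(.1)
top=np.array(st(.3,56.15,160));arm.move_straight(top,80);arm.wait(.2);f0=arm.read_state()["contact_force"]
h=arm.move_straight(top-[0,0,25],12,guard=20);s=arm.read_state();print(h,s["tool_pos"],(s["contact_force"]-f0).round(1))
arm.move_straight(top+[0,0,40],150);arm.grip(60)
arm.move_ptp(st(-80,56,230),[180,0,160.5]);arm.wait(.2)
c=arm.capture("wrist");d=arm.capture("side");t=arm.capture("top")
u,v=proj(c,st(0,56,110)).astype(int);print(u,v)
f=cv2.convertScaleAbs(c["frame"],alpha=1.5)[max(0,v-60):v+60,u-60:u+60];u,v=proj(d,st(0,56,110)).astype(int)
g=cv2.convertScaleAbs(d["frame"],alpha=1.4)[v-40:v+40,u-40:u+40]
cv2.imwrite("pics/k.png",np.hstack([cv2.resize(f,(400,400)),cv2.resize(g,(400,400),interpolation=cv2.INTER_CUBIC)]))
print(s["time_s"],arm.read_state()["time_s"])
E
```

```text
False
True [535.97358886 136.87585518 142.37293606] [-1.6 -0.2  8.4]
258 269
36.0833 38.0083
```

View pics/k.png

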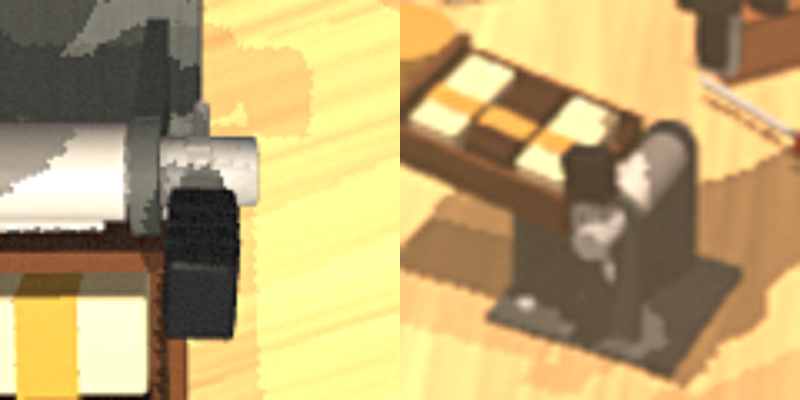

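```bash
python3 - <<'E'
from h import *
c=arm.capture("wrist")
for l in(-.3,0,.3): print(l,proj(c,st(.3+52*np.sin(l),56.15,90+52*np.cos(l))),proj(c,st(.3-31.5*np.sin(l),56.15,90-31.5*np.cos(l))))
s=arm.read_state();print(s["time_s"],s["contact_force"])
E
```

```text
-0.3 [257.99457136 271.84331085] [257.84015965 254.82753213]
0 [257.94127038 290.26226793] [257.86433453 246.24755129]
0.3 [257.8841161  304.99372508] [257.8908641  238.68895421]
38.0583 [ 0.39468157 -0.64335304  0.19234253]
```

```bash
python3 -c "
from cell import arm
print(arm.close_job())"
```

```text
the job is handed in; nothing more can be done
None
```

I pushed the pin home, then pressed the R-clip in until it sat fully home (head top at 142.4 mm, 142 expected). The clip is released with a lean of about 0.15–0.2 rad (up to 0.3 is allowed), no other goods were handled, and I handed the job in at about 38 s.

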